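Bed the lens and ease the palm press back up

ROBOT

A 7-joint arm with a two-finger parallel gripper is mounted at the origin on a cart in front of the work surface, level with it; the furniture and walls round the work are solid. World frame = base frame: x ahead of the robot, y to its left, z up, the work surface at z = 0. Lengths are in mm, angles in rad, forces in N, time in s.
With the tool pointing down it reaches from about 400 to 900 mm from the base axis. Payload 5.6 kg.
Tool frame: the origin (TCP) lies midway between the tips of the shut fingers; the grasp point (between the pads) lies 19 mm behind it; z points along the fingers, y is the line along which they close (so a half turn about z gives the same grasp; the last joint's range is limited). The gripper opens to 92 mm and grips with 3 to 60 N. Pads are 20 mm wide; open, the fingers measure 128 mm over their backs; the gripper's body (75 mm by 189 mm) begins 69 mm behind the grasp point.
Start: joints at [-0.043, 0.468, -0.012, 1.603, 0.006, 1.071, -0.056], TCP at [650.007, -0.044, 214.592] pointing down, gripper open.
Joint ranges: [-2.53, 2.53], [-0.31, 2.02], [-1.57, 1.55], [0.28, 2.44], [-1.29, 4.43], [0.15, 1.84], [-2.92, 2.92]. Speed limits (rad/s): [2.57, 2.57, 3.14, 3.14, 3.14, 3.14, 3.14].

INTERFACE

Orientations are given as a unit quaternion [x, y, z, w].
In Python, from rig import env gives the robot as it stands.
- The arm moves only by the tool arm_command, never from a script. Its argument "plan" is a list that holds one entry, the list of rows, each a list of 7 numbers: the shift along the tool's x, y, z in cm, then the turn, a rotation vector about the tool's x, y, z in rad, then the closure, from 0 (fully open) to 1 (shut). A call has 1 to 8 rows; each row shifts and turns the commanded pose from where the row before left it, along the tool's axes as they then stand; what a row does not reach is not made up. A row lasts 1/10 s, in which the tool goes at most 50 mm and 8.59 degrees, less where a joint would pass 70% of its speed; a pose out of reach is approached as far as the arm can. A call with a gripper value outside its range is refused whole. The fingers move at their own pace and stop on an object; "squeeze" is the grip in N (left out, the last holds). Time passes only in rows, so rows that do not move let the fingers close. It gives the time, the measured TCP pose, the force, the opening and the grip force at its end, in the units of the state.
- env.state(): the state, without advancing time (a new reading comes with each control period).
- env.snapshot(name): name is "scene" or "side" or "wrist"; returns a dict with "image" (384x512x3 uint8, red, green, blue), "K" (3x3 intrinsics, pixels), "world_from_camera" (4x4, takes a point from camera to world coordinates); the wrist camera has in their place "tool_from_camera" (4x4, takes a point from camera to tool coordinates, whose origin is the TCP and whose axes are the flange's). Camera axes: x right, y down, z forward; pixel columns grow to the right and rows downward; lengths in mm; the calibration is good to about 2 mm. The wrist camera is an equidistant fisheye: a pixel r from the principal point sees the ray r / f radians off the axis. A picture is of the moment at which its call begins: read the wrist's pose just before it. There is no depth.
- env.finish_job(): hands the job in; it is judged then, once.
Trained networks look in the newest picture that a camera, given by its name, has taken for a name from the list of things; names that differ only in an ending like _2 or _b are one class to them, and where a whole thing is asked for, a point or a joint stands for the part that bears it (a point fixed in the world has none). Each returns a list of dicts, best first, with "p" (0 to 1); they miss things now and then, are a little off and sometimes report something else, mostly with a low value. They report only what shows in the picture. A call takes as long as a camera call. They do not tell look-alikes from the thing itself.
- env.spot_in(camera, name): "rect" ([left, top, right, bottom] in pixels, round what is visible of it).
- env.trace(camera, name): "pixels" (384x512 bool, what is visible of it) and "rect" ([left, top, right, bottom] in pixels, round what is visible of it).
The state is a dict: "time": time; "joint_pos": joint angles; "dq": joint speeds; "joint_efforts": joint torques, N m; "eef_pos": TCP position; "tcp_rot": TCP orientation; "wrist_force": force on the tool from outside, world axes, zero at the start; "ft_torque": the same for the moment, N m; "gripper_width": finger opening in mm; "grip_force": force on a finger pad.
Only numpy, scipy, OpenCV 4.12 (cv2) and the standard library are available. Lean on these libraries where they do the work, as an engineer would, in place of code of your own. Each camera call takes 0.05 s, during which the arm holds its last target. There are 200 camera calls.

TASK

Two small spring-return palm presses stand on the bench: one holds a stud that already has its clear lens on top, the other an open housing without a lens. Push the knob of the press with the lensed stud right down, keep it down for about two seconds so that the lens beds on its seal, then let the plunger come back up to its top slowly, under control the whole way, over two seconds or more; it must never spring up by itself. Leave the stud in its nest and do not work the other press.

Things in the scene. Friction and masses are not known exactly. Their poses are not given: they have to be found in the camera images.
- press_a_knob (a point): Centre of the knob's top on the press to use, which holds the stud with the clear lens. Knob black, round, 48 mm wide, 30 high, top nearly flat over 38 mm and 236 mm above the bench at rest: the highest part of the press. It moves straight down. Press fixed, grey metal: base 205 x 150 x 12 mm, nest under the knob, column on the far side, head top 158 mm up, turned up to 0.3 rad.
- press_a_plunger (a joint): That knob's slide, m: 0 at the top (rest), grows as it is pushed down, stop at 0.046; right down is 0.040 or more (knob top 190 to 196 mm above the bench). A spring lifts it always: 3 N on the knob to start it; its sprung rubber foot meets the lens at 0.034 and gives 12 mm; about 13 N at 0.042, 15 N at the stop. Let go, it snaps up in under 0.1 s.
- lens_stud: Grey fluted round stud, 128 mm in diameter, 47 mm high, with a clear lens on top; loose, lying between three low lugs in the nest straight under the knob. Origin at the centre of its underside, 12 mm above the bench, z up.
- press_b_knob (a point): The same point on the knob of the other press, which is identical but holds an open, empty housing without lens (128 mm in diameter, 36 mm high). Not to be pushed.
Things that resemble listed ones, but are neither listed nor needed, are in the scene too. Leave any purple look-alike of the lens_stud alone.

How it is judged:
By the outcome, as a careful person would: the job done as asked, in the order asked, and still so for the second after the job is handed in, with the robot touching nothing.
It also fails if it takes over 38 s, if anything falls off the work surface, if the arm or the gripper's body presses on something with over 40 N, if the wrist force passes 120 N, or if a joint passes its speed limit or range.

## Working session

There is one attempt and no reset: what is moved stays moved. The work goes in short steps, Python scripts to look and compute and a tool call to move; the robot and the scene stay as the last step left them, time stands still between calls to the robot, and variables do not carry over. Pictures are saved under pics/ and viewed, at most 10 in all, crops included, and the job is handed in when it is done.

Besides the shell and the picture viewer there is one more tool, called after "Emit:" in YAML: its name, and indented under it one key for each argument. arm_command: Moves the arm, as the interface text tells. Its arguments: {"type":"object","properties":{"plan":{"type":"array","items":{"type":"array","items":{"type":"array","items":{"type":"number"}}}},"squeeze":{"type":"number"}},"required":["plan"]}

```bash
mkdir -p pics; python3 - <<'E'
from rig import env
import cv2,numpy as np
s=env.state(); print(s['time'],s['eef_pos'],s['tcp_rot'],s['wrist_force'])
ims=[]
for c in ("scene","side"):
    d=env.snapshot(c); im=d["image"][:,:,::-1].copy()
    print(c,d["K"].tolist(),np.round(d["world_from_camera"],4).tolist())
    for n in ("press_a_knob","lens_stud"):
        for r in env.spot_in(c,n): print(c,n,np.round(r["rect"],1),round(r["p"],2))
    cv2.imwrite(f"pics/{c}0.png",im)
E
```

```text
0.0 [ 6.49406660e+02 -9.02615126e-02  2.13645725e+02] [ 7.07134285e-01  7.07078724e-01 -6.72110198e-04 -5.73633914e-04] [ 0.01160003 -0.42385568 -0.03583339]
scene [[401.00475765754754, 0.0, 258.1926590595688], [0.0, 401.00475765754754, 193.67470723604393], [0.0, 0.0, 1.0]] [[-0.8426, -0.2589, 0.4722, 114.3452], [-0.538, 0.4424, -0.7175, 579.2226], [-0.0232, -0.8586, -0.512, 587.2052], [0.0, 0.0, 0.0, 1.0]]
scene press_a_knob [281.5 128.8 305.4 189.5] 0.82
scene lens_stud [267.8 188.  316.6 222.9] 0.72
side [[475.9708450550953, 0.0, 258.36642957524697], [0.0, 475.9708450550953, 196.8094795623144], [0.0, 0.0, 1.0]] [[0.8737, -0.2363, 0.4252, 17.3279], [-0.4862, -0.4551, 0.746, -846.3817], [0.0172, -0.8585, -0.5125, 727.4953], [0.0, 0.0, 0.0, 1.0]]
side press_a_knob [296.1 197.3 326.3 265.4] 0.59
side press_a_knob [233.3 128.8 257.  186.3] 0.36
side lens_stud [281.9 258.3 339.3 306. ] 0.7
```

View pics/scene0.png

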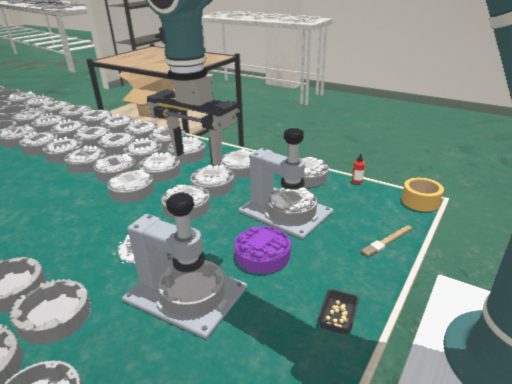

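View pics/side0.png

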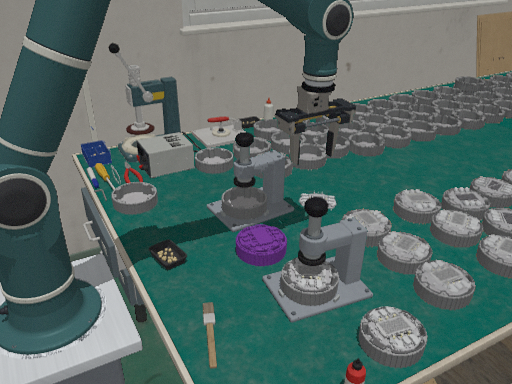

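The candidates are the knobs at scene (293,136) and side (317,207), over a stud filled with white, and at scene (180,205) and side (244,140), over a hollow grey housing. The first fits the lensed stud. I'll enlarge both to confirm.

```bash
cat > h.py <<'E'
import numpy as np
def ray(K,T,u,v):
    d=np.asarray(T)[:3,:3]@np.linalg.solve(K,[u,v,1.]); return np.asarray(T)[:3,3],d
def onplane(K,T,u,v,z):
    o,d=ray(K,T,u,v); return o+d*(z-o[2])/d[2]
def proj(K,T,p):
    T=np.asarray(T); c=T[:3,:3].T@(np.asarray(p)-T[:3,3]); q=K@c; return q[:2]/q[2]
E
python3 - <<'E'
from rig import env
import cv2,numpy as np
from h import *
A=cv2.imread("pics/scene0.png");B=cv2.imread("pics/side0.png")
r=lambda im,x,y:cv2.resize(im[y:y+120,x:x+100],None,fx=4,fy=4,interpolation=cv2.INTER_CUBIC)
cv2.imwrite("pics/crop.png",np.hstack([r(A,240,120),r(B,265,190)]))
for c in("scene","side"):
    d=env.snapshot(c);K=np.array(d["K"]);T=d["world_from_camera"];g=d["image"].max(2)
    for (u,v) in ([(293,136),(180,205)] if c=="scene" else [(317,207),(244,140)]):
        m=(g<50).astype(np.uint8)
        _,l,st,ce=cv2.connectedComponentsWithStats(m); k=l[v,u]
        x,y,w,h,a=st[k]; print(c,(u,v),"blob",k,x,y,w,h,a)
        # cylinder bounding: predicted top edge from knob axis; scan
        best=None
        uc=x+(w-1)/2
        for vv in np.arange(y,y+14,.25):
            p=onplane(K,T,uc,vv,236)
            t=np.linspace(0,6.28,60)
            e=np.array([proj(K,T,p+[19*np.cos(q),19*np.sin(q),0]) for q in t])
            f=abs(e[:,1].min()-y)
            if best is None or f<best[0]: best=(f,vv,p,np.ptp(e[:,0]))
        print(best)
E
```

```text
scene (293, 136) blob 47 285 133 18 11 125
(np.float64(0.0015510090297823353), np.float64(136.25), array([ 505.02940028, -164.47096279,  236.        ]), np.float64(17.032854978979458))
scene (180, 205) blob 0 0 0 512 384 195497
(np.float64(0.03642366744746486), np.float64(0.25), array([ 2280.4433593 , -2753.20241747,   236.        ]), np.float64(4.236343758747978))
side (317, 207) blob 185 304 197 24 20 371
(np.float64(0.0929849490007939), np.float64(202.0), array([ 516.15249006, -200.81877792,  236.        ]), np.float64(19.207536429055438))
side (244, 140) blob 137 235 132 19 15 210
(np.float64(0.07596342704368908), np.float64(135.0), array([543.13265162, 157.14131336, 236.        ]), np.float64(14.776975385309441))
```

View pics/crop.png

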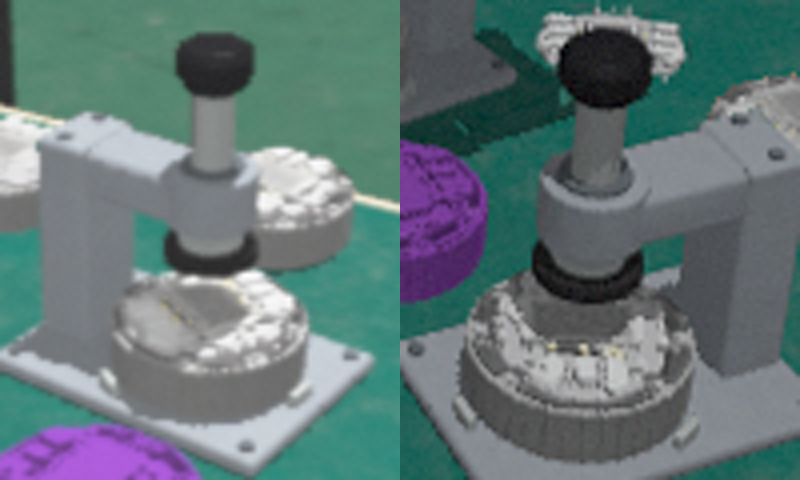

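The crop confirms it: the stud under this knob has the white electronics and the clear lens, while the other press holds a hollow housing. The knob silhouette is at scene (284–304, 128–144) and side (304.5–328, 197–217). Next I triangulate the body centre, which must come out at z≈221.

```bash
python3 - <<'E'
from rig import env
import numpy as np
from h import *
R=[]
for c,u,v in(("scene",294,136.2),("side",316.4,206.8)):
    d=env.snapshot(c);K=np.array(d["K"]);T=d["world_from_camera"]
    R.append(ray(K,T,u,v)); print(c,onplane(K,T,u,v,221))
A=sum(np.eye(3)-np.outer(d,d)/(d@d) for o,d in R); b=sum((np.eye(3)-np.outer(d,d)/(d@d))@o for o,d in R)
print(np.linalg.solve(A,b)); s=env.state();print(s['time'],s['eef_pos'])
E
```

```text
scene [ 520.84335797 -197.06910355  221.        ]
side [ 522.28447141 -197.25656609  221.        ]
[ 521.55631526 -197.76105262  221.02643867]
0.5 [ 6.50001158e+02 -3.07016366e-02  2.14563265e+02]
```

Emit:
arm_command:
  plan:
    - [[0,0,-3.5,0,0,0,1],[0,0,-3.5,0,0,0,1],[-2.5,-1.6,0,0,0,0,1],[-2.5,-1.6,0,0,0,0,1],[-2.5,-1.6,0,0,0,0,1],[-2.5,-1.6,0,0,0,0,1],[-2.5,-1.6,0,0,0,0,1],[-2.5,-1.6,0,0,0,0,1]]
  squeeze: 15

```text
time: 1.3
eef_pos: [553.3, -151.0, 284.8]
tcp_rot: [0.707, 0.707, 0.0, 0.0]
wrist_force: [0.0, -0.0, -0.2]
gripper_width: 29.9
grip_force: 0.0
```

Emit:
arm_command:
  plan:
    - [[-2.5,-1.6,0,0,0,0,1],[-2.23,-1.65,0,0,0,0,1],[0,0,0,0,0,0,1],[0,0,0,0,0,0,1]]

```text
time: 1.7
eef_pos: [521.5, -197.4, 284.9]
tcp_rot: [0.708, 0.707, 0.0, 0.0]
wrist_force: [-1.0, 1.1, -0.7]
gripper_width: 0.5
grip_force: 0.0
```

```bash
python3 - <<'E'
from rig import env
import cv2,numpy as np
s=env.state(); print(s['time'],s['eef_pos'],s['tcp_rot'],s['wrist_force'],s['gripper_width'])
d=env.snapshot("wrist"); im=d["image"][:,:,::-1].copy();K=np.array(d["K"]);T=np.array(d["tool_from_camera"])
from scipy.spatial.transform import Rotation as R
Rw=R.from_quat(s['tcp_rot']).as_matrix()
def pw(p):
    q=Rw.T@(np.array(p)-s['eef_pos']); c=T[:3,:3].T@(q-T[:3,3]); th=np.arctan2(np.hypot(c[0],c[1]),c[2]); n=c[:2]/np.hypot(c[0],c[1]); return K[:2,2]+K[0,0]*th*n
for rad,z in((24,226),(19,236)):
  for t in np.linspace(0,2*np.pi,60):
    u,v=pw([521.5+rad*np.cos(t),-197.3+rad*np.sin(t),z]); cv2.circle(im,(int(u),int(v)),0,(0,255,255),-1)
print(pw([521.5,-197.3,236]),pw(s['eef_pos']))
cv2.imwrite("pics/w1.png",im)
E
```

```text
1.7 [ 521.53408202 -197.41619162  284.87734545] [7.07507302e-01 7.06705916e-01 3.55275992e-04 1.99327123e-04] [-0.99695244  1.07665746 -0.71593506] 0.5347739198398302
[257.88043322 208.60009661] [257.93031191 232.45364908]
```

View pics/w1.png

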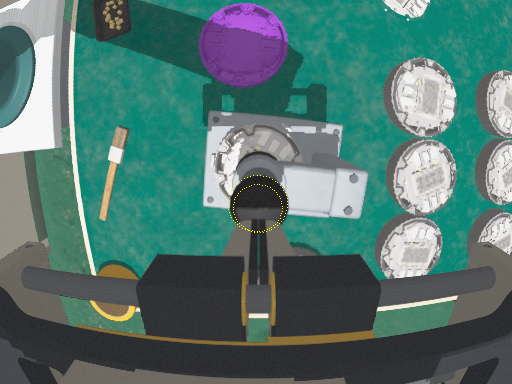

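The wrist view shows the knob around (258,205), and the predicted rings sit on it. It's aligned, so I descend.

Emit:
arm_command:
  plan:
    - [[0,0,1.5,0,0,0,1],[0,0,1.5,0,0,0,1],[0,0,1.0,0,0,0,1],[0,0,0.4,0,0,0,1],[0,0,0.4,0,0,0,1],[0,0,0.4,0,0,0,1],[0,0,0,0,0,0,1]]

```text
time: 2.45
eef_pos: [522.0, -196.8, 232.9]
tcp_rot: [0.707, 0.707, 0.0, 0.0]
wrist_force: [-0.0, 1.3, 2.8]
gripper_width: 0.6
grip_force: 1.4
```

Contact is made at the expected height, with about 3 N. Now I press down.

Emit:
arm_command:
  plan:
    - [[0,0,0.5,0,0,0,1],[0,0,0.5,0,0,0,1],[0,0,0.5,0,0,0,1],[0,0,0.5,0,0,0,1],[0,0,0.5,0,0,0,1],[0,0,0.5,0,0,0,1],[0,0,0.4,0,0,0,1],[0,0,0.3,0,0,0,1]]

```text
time: 3.25
eef_pos: [522.2, -197.0, 196.3]
tcp_rot: [0.707, 0.707, 0.001, 0.0]
wrist_force: [-1.3, 4.0, 12.1]
gripper_width: 0.5
grip_force: 6.0
```

Emit:
arm_command:
  plan:
    - [[0,0,0.2,0,0,0,1],[0,0,0.1,0,0,0,1],[0,0,0,0,0,0,1]]

```text
time: 3.55
eef_pos: [522.2, -197.1, 193.8]
tcp_rot: [0.707, 0.707, 0.001, 0.001]
wrist_force: [-1.8, 3.9, 12.8]
gripper_width: 0.4
grip_force: 6.5
```

The force of 12.8 N at z 193.8 matches a plunger travel of about 0.042. I add 1 mm for margin and hold for about 2 s.

Emit:
arm_command:
  plan:
    - [[0,0,0.1,0,0,0,1],[0,0,0,0,0,0,1],[0,0,0,0,0,0,1],[0,0,0,0,0,0,1],[0,0,0,0,0,0,1],[0,0,0,0,0,0,1],[0,0,0,0,0,0,1],[0,0,0,0,0,0,1]]

```text
time: 4.35
eef_pos: [522.2, -197.0, 193.0]
tcp_rot: [0.707, 0.707, 0.001, 0.001]
wrist_force: [-1.6, 5.0, 13.2]
gripper_width: 0.6
grip_force: 6.8
```

Emit:
arm_command:
  plan:
    - [[0,0,0,0,0,0,1],[0,0,0,0,0,0,1],[0,0,0,0,0,0,1],[0,0,0,0,0,0,1],[0,0,0,0,0,0,1],[0,0,0,0,0,0,1],[0,0,0,0,0,0,1],[0,0,0,0,0,0,1]]

```text
time: 5.15
eef_pos: [522.2, -197.1, 193.1]
tcp_rot: [0.707, 0.707, 0.001, 0.001]
wrist_force: [-2.7, 3.4, 13.5]
gripper_width: 0.8
grip_force: 6.8
```

Emit:
arm_command:
  plan:
    - [[0,0,0,0,0,0,1],[0,0,0,0,0,0,1],[0,0,0,0,0,0,1]]

```text
time: 5.45
eef_pos: [522.2, -197.1, 193.1]
tcp_rot: [0.707, 0.707, 0.001, 0.001]
wrist_force: [-2.2, 3.9, 13.7]
gripper_width: 0.4
grip_force: 6.8
```

Held for about 2.1 s. Now a slow release at 1.2 mm per row (12 mm/s), about 3.7 s in all.

Emit:
arm_command:
  plan:
    - [[0,0,-0.12,0,0,0,1],[0,0,-0.12,0,0,0,1],[0,0,-0.12,0,0,0,1],[0,0,-0.12,0,0,0,1],[0,0,-0.12,0,0,0,1],[0,0,-0.12,0,0,0,1],[0,0,-0.12,0,0,0,1],[0,0,-0.12,0,0,0,1]]

```text
time: 6.25
eef_pos: [522.2, -197.0, 202.0]
tcp_rot: [0.707, 0.707, 0.001, 0.001]
wrist_force: [-0.6, 3.8, 8.0]
gripper_width: 0.2
grip_force: 4.0
```

Emit:
arm_command:
  plan:
    - [[0,0,-0.12,0,0,0,1],[0,0,-0.12,0,0,0,1],[0,0,-0.12,0,0,0,1],[0,0,-0.12,0,0,0,1],[0,0,-0.12,0,0,0,1],[0,0,-0.12,0,0,0,1],[0,0,-0.12,0,0,0,1],[0,0,-0.12,0,0,0,1]]

```text
time: 7.05
eef_pos: [522.1, -197.1, 210.9]
tcp_rot: [0.707, 0.707, 0.0, 0.0]
wrist_force: [1.1, 2.9, 4.6]
gripper_width: 0.5
grip_force: 2.5
```

Emit:
arm_command:
  plan:
    - [[0,0,-0.12,0,0,0,1],[0,0,-0.12,0,0,0,1],[0,0,-0.12,0,0,0,1],[0,0,-0.12,0,0,0,1],[0,0,-0.12,0,0,0,1],[0,0,-0.12,0,0,0,1],[0,0,-0.12,0,0,0,1],[0,0,-0.12,0,0,0,1]]

```text
time: 7.85
eef_pos: [521.5, -197.6, 220.5]
tcp_rot: [0.707, 0.707, -0.0, 0.0]
wrist_force: [2.2, 1.6, 4.3]
gripper_width: 0.6
grip_force: 2.0
```

Emit:
arm_command:
  plan:
    - [[0,0,-0.12,0,0,0,1],[0,0,-0.12,0,0,0,1],[0,0,-0.12,0,0,0,1],[0,0,-0.12,0,0,0,1],[0,0,-0.12,0,0,0,1],[0,0,-0.12,0,0,0,1],[0,0,-0.12,0,0,0,1],[0,0,-0.12,0,0,0,1]]

```text
time: 8.65
eef_pos: [521.4, -197.6, 230.0]
tcp_rot: [0.707, 0.707, -0.0, 0.0]
wrist_force: [1.8, 0.5, 3.5]
gripper_width: 0.8
grip_force: 1.5
```

Emit:
arm_command:
  plan:
    - [[0,0,-0.1,0,0,0,1],[0,0,-0.1,0,0,0,1],[0,0,-0.1,0,0,0,1],[0,0,-0.1,0,0,0,1],[0,0,-0.1,0,0,0,1],[0,0,-0.1,0,0,0,1],[0,0,-0.1,0,0,0,1],[0,0,-0.1,0,0,0,1]]

```text
time: 9.45
eef_pos: [520.5, -196.9, 237.3]
tcp_rot: [0.707, 0.707, -0.001, -0.001]
wrist_force: [0.7, -0.3, -0.5]
gripper_width: 0.3
grip_force: 0.0
```

The plunger is at its top and contact is lost at z≈236. Now I retreat upward and check.

Emit:
arm_command:
  plan:
    - [[0,0,-0.4,0,0,0,1],[0,0,-1.5,0,0,0,1],[0,0,-2.5,0,0,0,1],[0,0,-2.5,0,0,0,1],[0,0,-1.5,0,0,0,1],[0,0,0,0,0,0,1],[0,0,0,0,0,0,1]]

```text
time: 10.15
eef_pos: [521.1, -197.2, 321.4]
tcp_rot: [0.707, 0.707, -0.0, -0.0]
wrist_force: [-0.0, 0.4, -0.8]
gripper_width: 0.7
grip_force: 0.0
```

```bash
python3 - <<'E'
from rig import env
import cv2,numpy as np
o=[]
for c,x,y in(("scene",240,120),("side",265,190)):
    im=env.snapshot(c)["image"][:,:,::-1]; o.append(cv2.resize(im[y:y+120,x:x+100],None,fx=4,fy=4,interpolation=cv2.INTER_CUBIC))
cv2.imwrite("pics/after.png",np.hstack(o)); print(env.state()['wrist_force'])
E
```

```text
[-0.57670791  0.63812603 -0.30205526]
```

View pics/after.png

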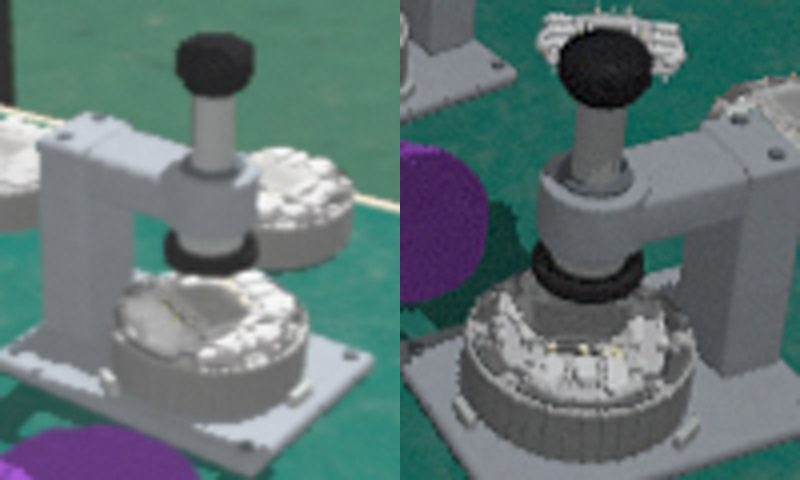

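The knob is back at its top (scene about (294,136), same as before), the stud is unmoved in its nest, and the arm is clear.

```bash
python3 -c "
from rig import env
print(env.finish_job())"
```

```text
the job is handed in; nothing more can be done
None
```

The job is done and handed in: I pressed the lensed stud's knob to about 0.043 m, held it for about 2 s and eased it back to the top over about 4 s; the stud stayed in its nest and the other press was not touched.

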